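Roll a pressing roller up its loading ramp and close the keeper

ROBOT

A 7-joint arm with a two-finger parallel gripper is mounted at the origin on a cart in front of the work surface, level with it; the furniture and walls round the work are solid. World frame = base frame: x ahead of the robot, y to its left, z up, the work surface at z = 0. Lengths are in m, angles in rad, forces in N, time in s.
With the tool pointing down it reaches from about 0.4 to 0.875 m from the base axis. Payload 19.3 kg.
Tool frame: the origin (TCP) lies midway between the tips of the shut fingers; the grasp point (between the pads) lies 19 mm behind it; x points along the fingers, y is the direction in which the jaws open and shut, and the axes are right-handed (so a half turn about x gives the same grasp; the last joint's range is limited). The gripper opens to 85 mm and grips with 20 to 120 N. Pads are 22 mm wide; open, the fingers measure 114 mm over their backs; the gripper's body (76 mm by 85 mm) begins 54 mm behind the grasp point. The pads swing forward as they close: fully open they stand 13 mm farther back than shut.
Start: joints at [-1.339, 0.521, -0.036, 1.599, 0.021, 1.021, -0.113], TCP at [0.186, 0.597, 0.231] pointing down, gripper open.
Joint ranges: [-2.91, 2.91], [-0.3, 2.13], [-1.5, 1.42], [0.17, 2.43], [-1.26, 4.41], [0.16, 1.93], [-2.52, 2.52]. Speed limits (rad/s): [1.89, 1.89, 2.39, 2.39, 3.01, 3.01, 3.01].

INTERFACE

Orientations are given as [roll, pitch, yaw] about the fixed x, y, z axes, in that order (R = Rz(yaw) Ry(pitch) Rx(roll)).
In Python, from workcell import telemetry, vision, workorder gives the robot as it stands. The module is installed in compiled form; this text tells all that it offers.
- The arm moves only by the tool play_rows, never from a script. Its argument "deltas" is a list of rows, each a list of 7 numbers: the shift along the world's x, y, z in mm, then the turn, a rotation vector about the world's x, y, z in degrees, then the finger opening in mm, from 0 to 85.4. In form: [[x, y, z, wx, wy, wz, jaw], ...]. A call has 1 to 8 rows; each row shifts and turns the commanded pose from where the row before left it; what a row does not reach is not made up. A row lasts 1/8 s, in which the tool goes at most 62.5 mm and 10.7 degrees, less where a joint would pass 70% of its speed; a pose out of reach is approached as far as the arm can. A call with a gripper value outside its range is refused whole. The fingers move at their own pace and stop on an object; "grip_force" is the grip in N (left out, the last holds). Time passes only in rows, so rows that do not move let the fingers close. It gives the time, the measured TCP pose, the force and the opening at its end, in the units of the state.
- telemetry.observe(): the state, without advancing time (a new reading comes with each control period).
- vision.grab_frame(name): name is "side" or "top"; returns the picture (420x560x3 uint8, red, green, blue); there is no depth.
- vision.camera_info(name): a dict with "mtx" (3x3 intrinsics, pixels), "rvec" (rotation vector, rad) and "tvec" (3), from world to camera coordinates, as OpenCV has them. Camera axes: x right, y down, z forward; pixel columns grow to the right and rows downward; lengths in m; the calibration is good to about 2 mm. A picture is of the moment at which its call begins. camera_info takes no time and is no camera call.
- workorder.job_done(): hands the job in, once; it reports no verdict.
The state is a dict: "clock": time; "qpos": joint angles; "qd": joint speeds; "joint_efforts": joint torques, N m; "position": TCP position; "tool_rot": TCP orientation; "force": force on the tool from outside, world axes, zero at the start; "moment": the same for the moment, N m; "grip_width": finger opening in m.
Only numpy, scipy, OpenCV 4.12 (cv2) and the standard library are available. Lean on these libraries where they do the work, as an engineer would, in place of code of your own. Each camera call takes 0.05 s, during which the arm holds its last target. There are 200 camera calls.

TASK

Push the steel roller with the fingertips steadily up the ramp, over the crest and into its seat against the stop, without letting it roll back down or run ahead. Then push the keeper arm across the lane behind it, as far as it goes. Only push: lift nothing, and leave the things standing around undisturbed.

Things in the scene. Friction and masses are not known exactly. Their poses are not given: they have to be found in the camera images.
- ramp: Wooden loading ramp, fixed to the table, 250 mm long, 128 wide. Origin on the table below its middle; x points uphill along the lane, y left when looking uphill, z up. Deck rises 8 degrees, from z = 0.016 at x = -0.125 to 0.0406 at the crest. Wooden cheeks at y = +-0.0505 to 0.0595 stand 13 mm above the deck along the lane; tops at z = 0.051 beside the seat.
- crest (a point): Middle of the ramp's crest (ramp x = 0.05, y = 0, z = 0.0406): beyond it a shallow seat, 3 mm lower, leans 3 degrees to the steel stop, an upright plate across the lane with its face at ramp x = 0.091, top at z = 0.069. A roller pushed over the crest settles there by itself. Axes as the ramp's.
- foot_rail: Steel rod 8 mm thick fixed across the lane at the low end of the ramp (axis at ramp x = -0.115, z = 0.021); the roller lies against it at the start and rolls back to it if let go on the slope. Origin at the middle of the rod.
- roller: Loose polished steel roller, 50 mm diameter, body 96 mm long, 16 mm journals sticking out 12 mm each end over the cheeks; 0.4 to 0.75 kg, low friction. Origin mid-axis; y along its axis, x and z turn as it rolls. Starts across the lane, axis at ramp x = -0.098, z = 0.045. On the slope it rolls back when not held; 2 to 12 N push it up and over the crest.
- seat (a point): Point on the ramp (ramp x = 0.066, y = 0, z = 0.0625) where the middle of the roller's axis is when it lies in the seat against the stop. Axes as the ramp's.
- keeper (a joint): Angle (rad) of the keeper, a steel arm 12 mm wide, 9 thick, 101 long, turning level on an upright hinge beside the lane. 0: open, pointing outward, 45 degrees off downhill; grows counterclockwise from above: 0.785 straight downhill, 2.356 (hard end) across the lane just behind the seated roller. Starts at 0 to 0.5. Light friction (0.6 N at the pin), stays where left.
- keeper_hinge (a point): Point on the keeper's hinge axis (ramp x = 0.032, y = 0.076, z = 0.0625, mid height of the arm). The steel hub is 18 mm thick; its wooden block reaches to ramp y = 0.088. Axes as the ramp's.
- keeper_pin (a point): Middle of the keeper's upright pin: 12 mm diameter, standing from the arm's top (z = 0.067) to z = 0.1005; 86 mm from the hinge axis. Site at z = 0.0835. Its x axis points from the hinge to the pin.
- tin_wax: Bystander: open round tin of wax, 62 mm across, 19 high. Origin at the middle of its underside.
- beeswax: Bystander: small rounded block of beeswax, 34 x 49 x 20 mm. Origin at the middle of its underside.
- peg_1: Bystander: turned wooden peg standing upright, 29 mm across, 75 high. Origin at the middle of its underside.
- cone_red: Bystander: thread cone lying on its side, 54 x 110 x 55 mm. Origin at the middle of its underside.
- cone_cream: Bystander: large thread cone lying on its side, 70 x 141 x 71 mm. Origin at the middle of its underside.
- thread_cone: Bystander: thread cone standing upright, 52 mm across, 95 high. Origin at the middle of its underside.

How it is judged:
By the outcome, as a careful person would: the job done as asked, in the order asked, and still so for the second after the job is handed in, with the robot touching nothing.
It also fails if it takes over 58 s, if anything falls off the work surface, if the arm or the gripper's body presses on something with over 40 N, if the wrist force passes 120 N, or if a joint passes its speed limit or range.

## Working session

There is one attempt and no reset: what is moved stays moved. The work goes in short steps, Python scripts to look and compute and a tool call to move; the robot and the scene stay as the last step left them, time stands still between calls to the robot, and variables do not carry over. Pictures are saved under pics/ and viewed, about 8 in all and at most 12, crops included, and the job is handed in when it is done.

Besides the shell and the picture viewer there is one more tool, called after "Emit:" by a JSON object that holds its "op" and its "data", one argument or row to a line. play_rows: Moves the arm, as the interface text tells. Its arguments: {"type":"object","properties":{"deltas":{"type":"array","items":{"type":"array","items":{"type":"number"}}},"grip_force":{"type":"number"}},"required":["deltas"]}

```bash
mkdir -p pics; cat > h.py <<'E'
import numpy as np, cv2
from workcell import telemetry, vision, workorder
def grab(n,f):
    im=vision.grab_frame(n); cv2.imwrite('pics/'+f,im[:,:,::-1]); return im
def cam(n):
    c=vision.camera_info(n); R=cv2.Rodrigues(np.array(c['rvec'],float))[0]
    return np.array(c['mtx'],float),R,np.array(c['tvec'],float).ravel()
def ray(n,u,v,z):
    K,R,t=cam(n); d=R.T@np.linalg.inv(K)@[u,v,1]; o=-R.T@t
    return o+d*(z-o[2])/d[2]
def proj(n,p):
    K,R,t=cam(n); q=K@(R@np.asarray(p,float)+t); return q[:2]/q[2]
E
python3 - <<'E'
from h import *
print(telemetry.observe())
for n in('top','side'):
    grab(n,n+'0.png'); K,R,t=cam(n); print(n,-R.T@t,R[2],K[0,0])
E
```

```text
{'clock': 0.0, 'qpos': array([-1.33919838,  0.52202611, -0.0363245 ,  1.59997471,  0.02118661,
        1.02108657, -0.11277206]), 'qd': array([ 0.00124301,  0.00041652, -0.00191901, -0.00152914,  0.00138924,
       -0.00216555,  0.0017122 ]), 'joint_efforts': array([ 8.05147283e-04, -9.27120423e+01,  1.98027670e+00, -3.69937062e+01,
        1.78004644e-02,  8.21650727e-03, -4.35110132e-05]), 'position': array([0.18571013, 0.59643714, 0.23073014]), 'tool_rot': array([-1.50947426,  1.56968603, -1.81126437]), 'force': array([-0.3510392 ,  0.34938825,  0.33321487]), 'moment': array([ 0.01916203,  0.02484183, -0.00219655]), 'grip_width': 0.08578975444257912}
top [ 0.39372824 -0.00823592  1.40752091] [ 0.16051805 -0.00131754 -0.98703203] 522.9590090619162
side [ 0.29215176 -0.99110508  0.7497266 ] [ 0.26663364  0.79815209 -0.54024045] 480.7927771298606
```

View pics/top0.png

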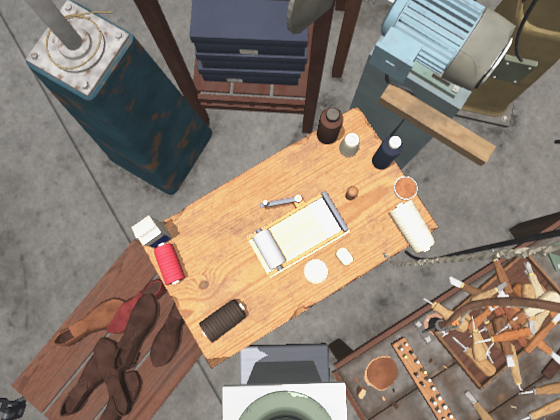

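View pics/side0.png

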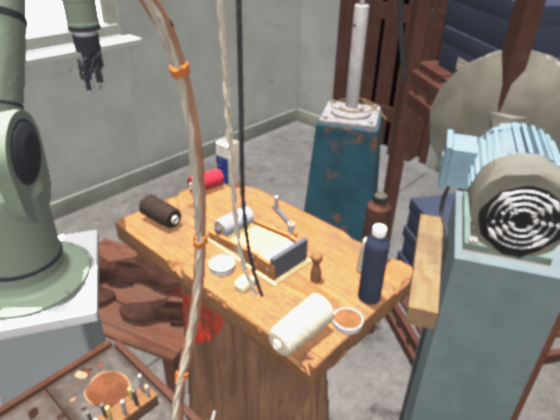

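Top view: ramp in the middle, white roller at about (267,248), stop at (335,212), keeper (265–298, 202) on the left. The side view is partly blocked by ropes. I'll zoom in on the ramp next.

```bash
python3 - <<'E'
from h import *
im=cv2.imread('pics/top0.png')[170:295,230:370]
cv2.imwrite('pics/c.png',cv2.resize(im,None,fx=5.6,fy=4.8*5.6/4.8*4.7/5.6 if 0 else 4.7,interpolation=cv2.INTER_CUBIC) if 0 else cv2.resize(im,None,fx=4.75,fy=4.75,interpolation=cv2.INTER_CUBIC))
E
```

```text
(no output)
```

View pics/c.png

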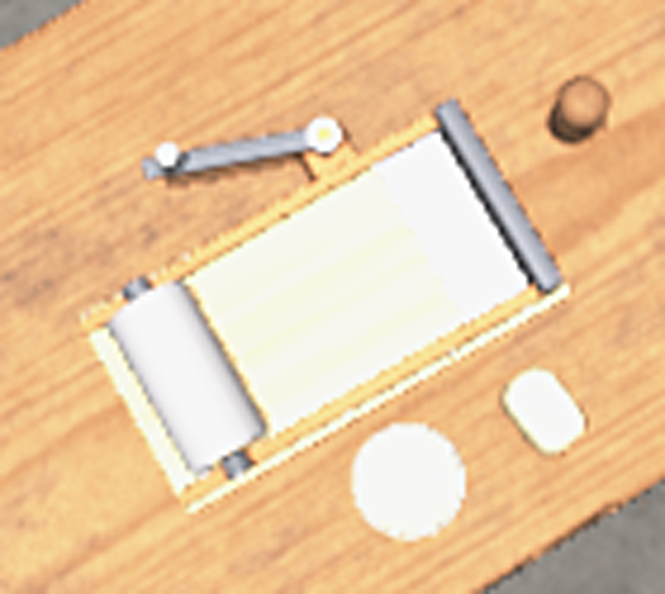

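The crop shows the journal ends at (137,289) and (237,465), the stop's top edge running (449,103)–(551,287), the hinge at (323,135) and the pin at (168,153).

```bash
cat >> h.py <<'E'
def fr(u,v): return u/4.75+230-.4,v/4.75+170-.4
E
python3 - <<'E'
from h import *
P=lambda u,v,z: ray('top',*fr(u,v),z)
j1,j2=P(137,289,.053),P(237,465,.053); s1,s2=P(449,103,.069),P(551,287,.069)
h=P(323,135,.0715); p=P(168,153,.1005)
rm=(j1+j2)/2; sm=(s1+s2)/2
b1,b2=P(188,510,0),P(569,290,0)   # right base edge
print(rm,sm,h,p, 'len',np.linalg.norm(j1-j2),np.linalg.norm(s1-s2), np.linalg.norm((h-p)[:2]))
for a in (sm-rm,b2-b1): print(np.degrees(np.arctan2(a[1],a[0])),np.linalg.norm(a[:2]))
for a in (j1-j2,s1-s2): print(np.degrees(np.arctan2(a[1],a[0]))-90)
th=np.arctan2((sm-rm)[1],(sm-rm)[0]); R=np.array([[np.cos(th),-np.sin(th)],[np.sin(th),np.cos(th)]])
for n,q,l in(('roller',rm,(-.098,0)),('hinge',h,(.032,.076)),('stop',sm,(.095,0))): print(n,q[:2]-R@l)
print('keeper dir in ramp deg',np.degrees(np.arctan2(*(R.T@(p-h)[:2])[::-1])))
print(b1,b2)
for n,u,v in(('tin',409,481),('wax',544,411),('peg',580,100)): print(n,P(u,v,.02))
o=telemetry.observe()
from scipy.spatial.transform import Rotation as Q
print(Q.from_euler('xyz',o['tool_rot']).as_matrix())
E
```

```text
[0.49763849 0.02765767 0.053     ] [ 0.59088762 -0.14542224  0.069     ] [ 0.62591543 -0.05017967  0.0715    ] [0.61337913 0.03369326 0.1005    ] len 0.11044367297304525 0.11479673585820402 0.08480463871043843
-61.68583718143652 0.19660126087258314
-61.70319308860707 0.2493939369418066
-61.727544315516404
-63.520842918069235
roller [ 0.54412046 -0.05861762]
hinge [ 0.54383028 -0.05805539]
stop [ 0.54582856 -0.06178803]
keeper dir in ramp deg 160.18677868860547
[0.42681216 0.03002839 0.        ] [ 0.54503465 -0.18956391  0.        ]
tin [ 0.43899014 -0.09334135  0.02      ]
wax [ 0.47563417 -0.16988314  0.02      ]
peg [ 0.65107083 -0.1983537   0.02      ]
[[-2.09288996e-04  2.97173409e-01  9.54823503e-01]
 [-9.55387835e-04  9.54823028e-01 -2.97173471e-01]
 [-9.99999522e-01 -9.74421896e-04  8.40819068e-05]]
```

Emit:
{"op": "play_rows", "data": {
  "deltas": [
    [18, -32.7, 0, 0, 0, -2.79, 40],
    [18, -32.7, 0, 0, 0, -2.79, 40],
    [18, -32.7, 0, 0, 0, -2.79, 40],
    [18, -32.7, 0, 0, 0, -2.79, 40],
    [18, -32.7, 0, 0, 0, -2.79, 40],
    [18, -32.7, 0, 0, 0, -2.79, 40],
    [18, -32.7, 0, 0, 0, -2.79, 40],
    [18, -32.7, 0, 0, 0, -2.79, 40]
  ],
  "grip_force": 40
}}

```text
clock: 1.1
position: [0.3302, 0.3339, 0.2312]
tool_rot: [-1.599, 1.571, -2.292]
force: [1.1, 0.3, -0.2]
grip_width: 0.0401
```

Emit:
{"op": "play_rows", "data": {
  "deltas": [
    [18, -32.7, 0, 0, 0, -2.79, 40],
    [18, -32.7, 0, 0, 0, -2.79, 40],
    [18, -32.7, 0, 0, 0, -2.79, 40],
    [18, -32.7, 0, 0, 0, -2.79, 40],
    [18, -32.7, 0, 0, 0, -2.79, 40],
    [18, -32.7, 0, 0, 0, -2.79, 40],
    [18, -32.7, 0, 0, 0, -2.79, 40],
    [18, -32.7, 0, 0, 0, -2.79, 40]
  ]
}}

```text
clock: 2.1
position: [0.4742, 0.0724, 0.2312]
tool_rot: [-1.911, 1.571, -2.994]
force: [0.4, 0.6, -0.2]
grip_width: 0.0399
```

Emit:
{"op": "play_rows", "data": {
  "deltas": [
    [0, 0, -30, 0, 0, 0, 40],
    [0, 0, -30, 0, 0, 0, 40],
    [0, 0, -30, 0, 0, 0, 40],
    [0, 0, -30, 0, 0, 0, 40],
    [0, 0, -25, 0, 0, 0, 40],
    [0, 0, -25, 0, 0, 0, 40],
    [0, 0, -15, 0, 0, 0, 40],
    [0, 0, -12, 0, 0, 0, 40]
  ]
}}

```text
clock: 3.1
position: [0.4738, 0.0735, 0.0338]
tool_rot: [-1.537, 1.571, -2.618]
force: [-0.1, 0.5, 0.4]
grip_width: 0.0401
```

```bash
python3 - <<'E'
from h import *
a=grab('top','t1.png')[170:295,230:370]; b=grab('side','s1.png')[180:305,190:330]
im=np.hstack([cv2.resize(x,None,fx=2.8,fy=4.0 if 0 else 2.8,interpolation=cv2.INTER_CUBIC) for x in(a,b)])
cv2.imwrite('pics/c1.png',im[:,:,::-1])
o=telemetry.observe(); print(o['position'],o['force'])
from scipy.spatial.transform import Rotation as Q
print(Q.from_euler('xyz',o['tool_rot']).as_matrix().round(3))
E
```

```text
[0.47345057 0.07342737 0.03356678] [0.27698348 1.21269114 0.7009973 ]
[[-0.001  0.882  0.47 ]
 [-0.     0.47  -0.882]
 [-1.    -0.001 -0.   ]]
```

View pics/c1.png

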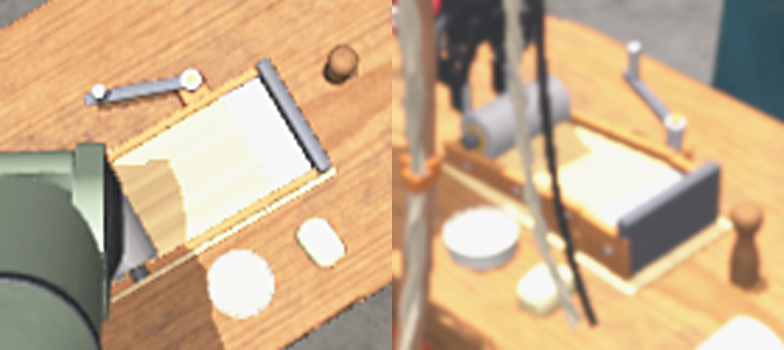

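Fingers are lowered behind the roller, which is still at the foot rail, and nothing else has moved. Next I'll bring them gently into contact.

Emit:
{"op": "play_rows", "data": {
  "deltas": [
    [1.9, -3.5, 0, 0, 0, 0, 40],
    [1.9, -3.5, 0, 0, 0, 0, 40],
    [1.4, -2.6, 0, 0, 0, 0, 40],
    [1, -1.8, 0, 0, 0, 0, 40],
    [1, -1.8, 0, 0, 0, 0, 40],
    [1, -1.8, 0.2, 0, 0, 0, 40],
    [1, -1.8, 0.3, 0, 0, 0, 40],
    [1, -1.8, 0.3, 0, 0, 0, 40]
  ]
}}

```text
clock: 4.2
position: [0.484, 0.055, 0.0351]
tool_rot: [3.002, 1.571, 1.922]
force: [-1.2, 4.1, 3.3]
grip_width: 0.0403
```

Emit:
{"op": "play_rows", "data": {
  "deltas": [
    [1.2, -2.2, 0.35, 0, 0, 0, 40],
    [1.4, -2.6, 0.4, 0, 0, 0, 40],
    [1.6, -3.1, 0.5, 0, 0, 0, 40],
    [1.9, -3.5, 0.6, 0, 0, 0, 40],
    [1.9, -3.5, 0.6, 0, 0, 0, 40],
    [1.9, -3.5, 0.6, 0, 0, 0, 40],
    [1.9, -3.5, 0.6, 0, 0, 0, 40],
    [1.9, -3.5, 0.6, 0, 0, 0, 40]
  ]
}}

```text
clock: 5.2
position: [0.4978, 0.0293, 0.0394]
tool_rot: [-1.729, 1.571, -2.81]
force: [-1.0, 4.2, 2.6]
grip_width: 0.0396
```

Emit:
{"op": "play_rows", "data": {
  "deltas": [
    [1.9, -3.5, 0.5, 0, 0, 0, 40],
    [1.9, -3.5, 0.6, 0, 0, 0, 40],
    [1.9, -3.5, 0.6, 0, 0, 0, 40],
    [1.9, -3.5, 0.5, 0, 0, 0, 40],
    [1.9, -3.5, 0.6, 0, 0, 0, 40],
    [1.9, -3.5, 0.6, 0, 0, 0, 40],
    [1.9, -3.5, 0.5, 0, 0, 0, 40],
    [1.9, -3.5, 0.6, 0, 0, 0, 40]
  ]
}}

```text
clock: 6.2
position: [0.513, 0.0013, 0.0439]
tool_rot: [-1.805, 1.571, -2.886]
force: [-1.0, 4.4, 3.3]
grip_width: 0.0399
```

Emit:
{"op": "play_rows", "data": {
  "deltas": [
    [1.9, -3.5, 0.5, 0, 0, 0, 40],
    [1.9, -3.5, 0.6, 0, 0, 0, 40],
    [1.9, -3.5, 0.6, 0, 0, 0, 40],
    [1.9, -3.5, 0.5, 0, 0, 0, 40],
    [1.9, -3.5, 0.6, 0, 0, 0, 40],
    [1.9, -3.5, 0.6, 0, 0, 0, 40],
    [1.9, -3.5, 0.5, 0, 0, 0, 40],
    [1.9, -3.5, 0.6, 0, 0, 0, 40]
  ]
}}

```text
clock: 7.2
position: [0.5282, -0.0267, 0.0484]
tool_rot: [-2.166, 1.571, 3.036]
force: [-1.5, 4.5, 3.7]
grip_width: 0.0404
```

Emit:
{"op": "play_rows", "data": {
  "deltas": [
    [1.9, -3.5, 0.5, 0, 0, 0, 40],
    [1.9, -3.5, 0.6, 0, 0, 0, 40],
    [1.9, -3.5, 0.6, 0, 0, 0, 40],
    [1.9, -3.5, 0.5, 0, 0, 0, 40],
    [1.8, -3.4, 0.6, 0, 0, 0, 40],
    [1.7, -3.2, 0.5, 0, 0, 0, 40],
    [1.6, -3, 0.4, 0, 0, 0, 40],
    [1.4, -2.6, 0.4, 0, 0, 0, 40]
  ]
}}

```text
clock: 8.2
position: [0.5423, -0.0529, 0.0525]
tool_rot: [-1.728, 1.571, -2.809]
force: [-1.6, 4.5, 3.1]
grip_width: 0.0399
```

Emit:
{"op": "play_rows", "data": {
  "deltas": [
    [1.2, -2.2, 0.4, 0, 0, 0, 40],
    [1.0, -1.9, 0.3, 0, 0, 0, 40],
    [1, -1.8, 0.3, 0, 0, 0, 40],
    [1, -1.8, 0.3, 0, 0, 0, 40],
    [1, -1.8, 0.3, 0, 0, 0, 40],
    [1, -1.8, 0.2, 0, 0, 0, 40],
    [1, -1.8, 0.2, 0, 0, 0, 40],
    [1, -1.8, 0, 0, 0, 0, 40]
  ]
}}

```text
clock: 9.2
position: [0.5505, -0.0677, 0.0544]
tool_rot: [-0.578, 1.571, -1.659]
force: [-1.0, 3.4, 2.0]
grip_width: 0.0402
```

Emit:
{"op": "play_rows", "data": {
  "deltas": [
    [0.9, -1.7, 0, 0, 0, 0, 40],
    [0.9, -1.7, 0, 0, 0, 0, 40],
    [0.9, -1.7, 0, 0, 0, 0, 40],
    [0.9, -1.7, 0, 0, 0, 0, 40],
    [0.9, -1.7, 0, 0, 0, 0, 40],
    [0.9, -1.7, 0, 0, 0, 0, 40],
    [0.9, -1.7, 0, 0, 0, 0, 40],
    [0.9, -1.7, 0, 0, 0, 0, 40]
  ]
}}

```text
clock: 10.2
position: [0.5576, -0.0813, 0.0544]
tool_rot: [-1.992, 1.571, -3.073]
force: [0.4, 0.1, 0.2]
grip_width: 0.0401
```

```bash
python3 - <<'E'
from h import *
a=grab('top','t2.png')[170:295,230:370]; b=grab('side','s2.png')[180:305,190:330]
im=np.hstack([cv2.resize(x,None,fx=2.8,fy=2.8,interpolation=cv2.INTER_CUBIC) for x in(a,b)])
cv2.imwrite('pics/c2.png',im[:,:,::-1])
o=telemetry.observe(); print(o['position'],o['force'])
E
```

```text
[ 0.55767321 -0.08140368  0.05445229] [ 0.36976526  0.25276889 -0.23036508]
```

View pics/c2.png

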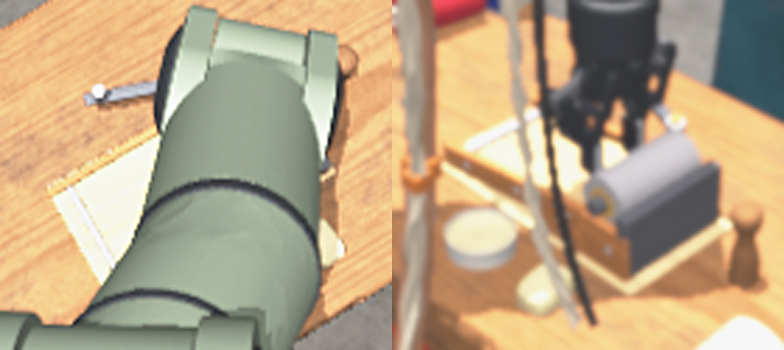

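The roller now lies against the stop: in the side crop it sits parallel to the plate at about (640,185), and the contact force has dropped to zero. Next I'll back off downhill and rise.

Emit:
{"op": "play_rows", "data": {
  "deltas": [
    [-4.7, 8.8, 0, 0, 0, 0, 40],
    [-4.7, 8.8, 0, 0, 0, 0, 40],
    [-2, 4, 10, 0, 0, 0, 40],
    [0, 0, 25, 0, 0, 0, 0],
    [0, 0, 25, 0, 0, 0, 0],
    [0, 0, 25, 0, 0, 0, 0],
    [0, 0, 0, 0, 0, 0, 0]
  ]
}}

```text
clock: 11.18
position: [0.5471, -0.0594, 0.1417]
tool_rot: [1.121, 1.567, 0.04]
force: [0.3, -0.4, -1.3]
grip_width: -0.0001
```

```bash
python3 - <<'E'
from h import *
o=telemetry.observe(); print(o['qpos'].round(3),o['position'],o['grip_width'])
a=grab('side','s3.png')[180:305,190:330]
cv2.imwrite('pics/c3.png',cv2.resize(a,None,fx=4.5,fy=4.5,interpolation=cv2.INTER_CUBIC)[:,:,::-1])
# expected journal ends of seated roller
th=np.radians(-61.9);R=np.array([[np.cos(th),-np.sin(th)],[np.sin(th),np.cos(th)]])
for p in((.066,-.06,.0625),(.066,.06,.0625),(.066,-.048,.0875),(.066,.048,.0875)):
    w=np.r_[np.array([.5443,-.0588])+R@p[:2],p[2]]; q=proj('side',w); print(((q-[190,180]+.4)*4.5).round())
E
```

```text
[-0.176  0.533  0.243  1.893 -0.184  0.733  0.661] [ 0.54712911 -0.05936868  0.1416588 ] -6.464592253336464e-05
[321. 337.]
[480. 242.]
[338. 288.]
[467. 213.]
```

View pics/c3.png

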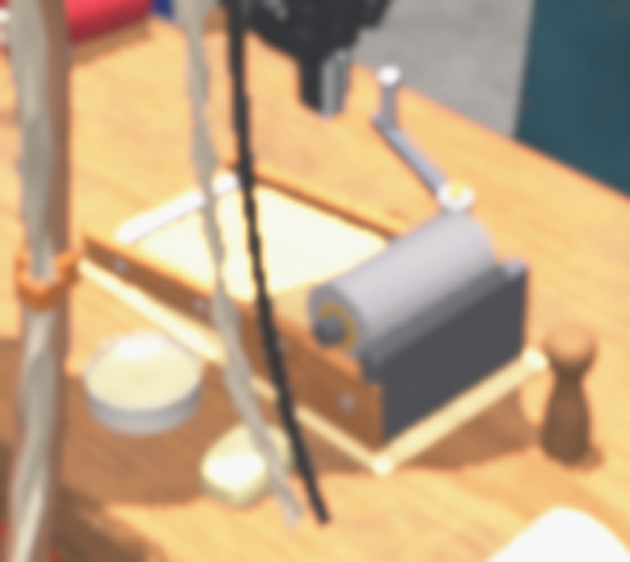

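The seated roller's near journal is at (328,332) in the crop, against (321,337) predicted, so it agrees to about 3 mm. Next I'll move over to the outer side of the keeper pin, turning the tool −110°.

Emit:
{"op": "play_rows", "data": {
  "deltas": [
    [9.7, 9, 0, 0, 0, -10, 0],
    [9.7, 9, 0, 0, 0, -10, 0],
    [9.7, 9, 0, 0, 0, -10, 0],
    [9.7, 9, 0, 0, 0, -10, 0],
    [9.7, 9, 0, 0, 0, -10, 0],
    [9.7, 9, 0, 0, 0, -10, 0],
    [9.7, 9, 0, 0, 0, -10, 0],
    [9.7, 9, 0, 0, 0, -10, 0]
  ]
}}

```text
clock: 12.22
position: [0.6236, 0.0129, 0.1387]
tool_rot: [-0.394, 1.57, -2.877]
force: [0.3, 0.9, -0.3]
grip_width: 0.0
```

Emit:
{"op": "play_rows", "data": {
  "deltas": [
    [9.7, 9, 0, 0, 0, -10, 0],
    [9.7, 9, 0, 0, 0, -10, 0],
    [9.5, 9, 0, 0, 0, -10, 0],
    [0, 0, -20, 0, 0, 0, 0],
    [0, 0, -20, 0, 0, 0, 0],
    [0, 0, -15, 0, 0, 0, 0],
    [0, 0, -11, 0, 0, 0, 0],
    [0, 0, 0, 0, 0, 0, 0]
  ]
}}

```text
clock: 13.22
position: [0.6523, 0.0391, 0.0727]
tool_rot: [-0.054, 1.57, -3.055]
force: [-0.1, -0.3, -0.3]
grip_width: -0.0003
```

```bash
python3 - <<'E'
from h import *
from scipy.spatial.transform import Rotation as Q
o=telemetry.observe(); print(o['qpos'].round(3),o['position'],o['force'])
print(Q.from_euler('xyz',o['tool_rot']).as_matrix().round(3))
a=grab('top','t4.png')[150:275,230:370]; b=grab('side','s4.png')[150:275,210:350]
im=np.hstack([cv2.resize(x,None,fx=2.8,fy=2.8,interpolation=cv2.INTER_CUBIC) for x in(a,b)])
cv2.imwrite('pics/c4.png',im[:,:,::-1])
# arc plan: pusher centre = pin - t*17 (contact), world, per phi
O=np.array([.5443,-.0588]);th=np.radians(-61.9);R=np.array([[np.cos(th),-np.sin(th)],[np.sin(th),np.cos(th)]])
H=O+R@[.032,.076]; 
for k in range(160,271,10):
    f=np.radians(k-61.9); r=np.array([np.cos(f),np.sin(f)]); t=np.array([-r[1],r[0]])
    c=H+.086*r-.017*t; print(k,(c*1000).round(1),'' if k==160 else ((c-l)*1000).round(1)); l=c
E
```

```text
[-0.566  0.886  0.69   1.656 -0.705  0.865 -1.011] [0.65234479 0.03911993 0.07274214] [-0.1086964  -0.30664823 -0.26071895]
[[-0.001  0.14  -0.99 ]
 [-0.    -0.99  -0.14 ]
 [-1.    -0.     0.001]]
160 [631.1  36.3] 
170 [615.9  35.8] [-15.3  -0.5]
180 [600.9  32.6] [-15.   -3.2]
190 [586.7  26.9] [-14.2  -5.7]
200 [573.8  18.9] [-13.   -8.1]
210 [562.4   8.6] [-11.4 -10.2]
220 [553.   -3.4] [ -9.4 -12. ]
230 [545.8 -16.9] [ -7.2 -13.5]
240 [541.  -31.4] [ -4.7 -14.5]
250 [538.9 -46.5] [ -2.1 -15.1]
260 [539.4 -61.8] [  0.5 -15.3]
270 [542.5 -76.7] [  3.2 -15. ]
```

View pics/c4.png

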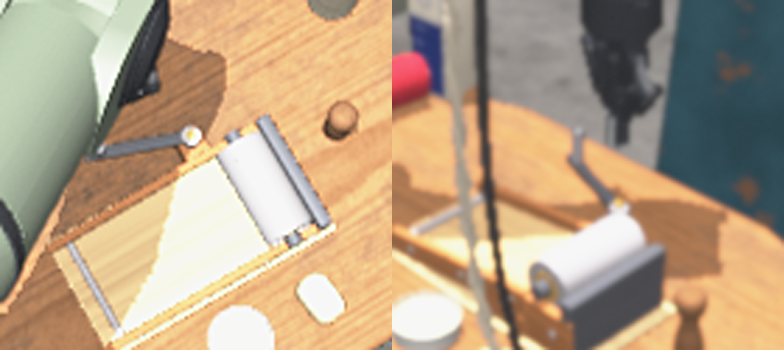

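The roller is seated parallel to the stop in the top view, and the fingers stand outside the pin with the bystanders unmoved. Next I'll push the keeper along its arc.

Emit:
{"op": "play_rows", "data": {
  "deltas": [
    [-7, -1, 1, 0, 0, 0, 0],
    [-7, -1, 1, 0, 0, 0, 0],
    [-6, -1, 0, 0, 0, 0, 0],
    [-6, -0.2, 0, 0, 0, 3, 0],
    [-7, -0.2, 0, 0, 0, 4, 0],
    [-6, -1, 0, 0, 0, 4, 0],
    [-6, -1.4, 0, 0, 0, 5, 0],
    [-4.2, -1.2, 0, 0, 0, 4, 0]
  ]
}}

```text
clock: 14.32
position: [0.6031, 0.0326, 0.0757]
tool_rot: [-2.607, 1.57, 1.028]
force: [-0.1, 1.7, -0.9]
grip_width: -0.0002
```

Emit:
{"op": "play_rows", "data": {
  "deltas": [
    [-2.5, -0.6, 0, 0, 0, 1, 0],
    [-7, -2.6, 0, 0, 0, 4.5, 0],
    [-7, -2.9, 0, 0, 0, 5, 0],
    [-6.5, -4, 0, 0, 0, 5, 0],
    [-6.5, -4.1, 0, 0, 0, 5, 0],
    [-5.7, -5.1, 0, 0, 0, 5, 0],
    [-5.7, -5.1, 0, 0, 0, 5, 0],
    [-4.7, -6, 0, 0, 0, 5, 0]
  ]
}}

```text
clock: 15.32
position: [0.5576, 0.002, 0.0755]
tool_rot: [-1.949, 1.571, 2.304]
force: [-0.1, 0.9, 0.1]
grip_width: -0.0004
```

```bash
python3 - <<'E'
from h import *
o=telemetry.observe(); print(o['qpos'].round(3),o['position'],o['force'])
b=grab('side','s5.png')[150:275,210:350]
cv2.imwrite('pics/c5.png',cv2.resize(b,None,fx=4,fy=4,interpolation=cv2.INTER_CUBIC)[:,:,::-1])
E
```

```text
[-0.409  0.684  0.427  1.914 -0.454  0.64  -0.156] [0.55755779 0.00200346 0.07549407] [-0.12789103  0.92766158  0.14393271]
```

View pics/c5.png

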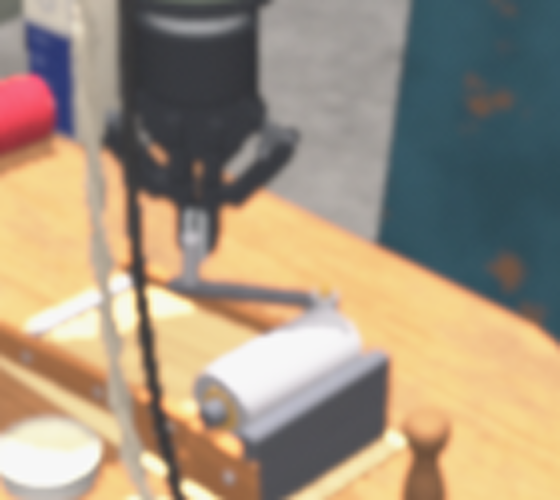

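The pin sits against the fingertips at about (195,270), the keeper is turning with them and the roller hasn't moved. I'll carry on along the arc.

Emit:
{"op": "play_rows", "data": {
  "deltas": [
    [-4.7, -6, 0, 0, 0, 5, 0],
    [-3.6, -6.7, 0, 0, 0, 5, 0],
    [-3.6, -6.8, 0, 0, 0, 5, 0],
    [-2.4, -7.2, 0, 0, 0, 5, 0],
    [-2.3, -7.3, 0, 0, 0, 5, 0],
    [-1.1, -7.5, 0, 0, 0, 5, 0],
    [-1, -7.6, 0, 0, 0, 5, 0],
    [0.2, -6, 0, 0, 0, 4, 0]
  ]
}}

```text
clock: 16.38
position: [0.5392, -0.0533, 0.0755]
tool_rot: [-1.818, 1.57, 3.113]
force: [-1.7, -0.7, -0.2]
grip_width: 0.0004
```

Emit:
{"op": "play_rows", "data": {
  "deltas": [
    [0.2, -5, 0, 0, 0, 3, 0],
    [0.3, -4, 0, 0, 0, 3, 0],
    [1, -4, 0, 0, 0, 3, 0],
    [1, -4, 0, 0, 0, 3, 0],
    [1, -3.5, 0, 0, 0, 3, 0],
    [0.8, -2, 0, 0, 0, 1, 0]
  ]
}}

```text
clock: 17.12
position: [0.5435, -0.0757, 0.0754]
tool_rot: [-2.077, 1.57, 3.132]
force: [-0.8, 0.9, 0.5]
grip_width: -0.0
```

Emit:
{"op": "play_rows", "data": {
  "deltas": [
    [0.6, -1.1, 0, 0, 0, 0, 0],
    [0.6, -1.1, 0, 0, 0, 0, 0],
    [0.5, -0.9, 0, 0, 0, 0, 0]
  ]
}}

```text
clock: 17.5
position: [0.5439, -0.0764, 0.0752]
tool_rot: [-2.677, 1.566, 2.533]
force: [-12.0, 15.4, 9.9]
grip_width: 0.0001
```

The force rose to about 20 N, so the keeper is on its hard end. I'll back off, rise and clear the view.

Emit:
{"op": "play_rows", "data": {
  "deltas": [
    [-2, 4, 0, 0, 0, 0, 0],
    [-5, 9, 0, 0, 0, 0, 0],
    [-5, 9, 5, 0, 0, 0, 0],
    [0, 0, 30, 0, 0, 0, 0],
    [0, 0, 40, 0, 0, 0, 0],
    [0, 0, 40, 0, 0, 0, 0],
    [-10, 40, 20, 0, 0, 0, 0],
    [-10, 50, 0, 0, 0, 0, 0]
  ]
}}

```text
clock: 18.5
position: [0.5136, 0.0341, 0.2124]
tool_rot: [1.251, 1.567, 0.176]
force: [0.3, 0.5, -0.5]
grip_width: 0.0002
```

Emit:
{"op": "play_rows", "data": {
  "deltas": [
    [-10, 50, 0, 0, 0, 0, 0],
    [-10, 50, 0, 0, 0, 0, 0],
    [-10, 50, 0, 0, 0, 0, 0],
    [-10, 40, 0, 0, 0, 0, 0],
    [0, 0, 0, 0, 0, 0, 0]
  ]
}}

```text
clock: 19.12
position: [0.4719, 0.2267, 0.2106]
tool_rot: [2.806, 1.57, 1.738]
force: [0.3, -0.7, -0.5]
grip_width: 0.0
```

```bash
python3 - <<'E'
from h import *
print(telemetry.observe()['position'])
a=grab('top','t6.png')[170:295,230:370]
cv2.imwrite('pics/c6.png',cv2.resize(a,None,fx=4.75,fy=4.75,interpolation=cv2.INTER_CUBIC)[:,:,::-1])
E
```

```text
[0.47192276 0.22669425 0.21059789]
```

View pics/c6.png

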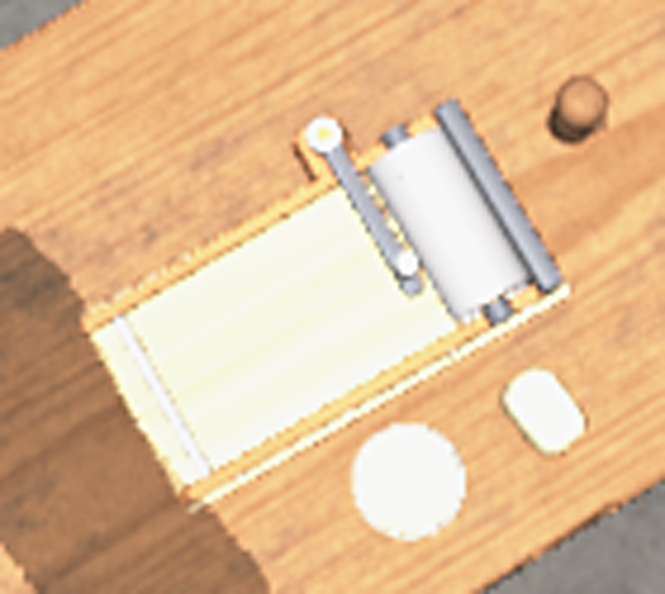

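The keeper now crosses the lane behind the seated roller, from the hinge at (323,135) to the pin at (405,261). Tin, beeswax and peg are where they were. I'll check the angles, then hand in.

```bash
python3 - <<'E'
from h import *
P=lambda u,v,z: ray('top',*fr(u,v),z)
d=P(405,261,.1005)-P(323,135,.0715); print('keeper rad',(np.radians(-135+61.9)+np.arctan2(d[1],d[0]))%(2*np.pi),np.linalg.norm(d[:2]))
m=(P(397,135,.0705)+P(498,311,.0705))/2; th=np.radians(-61.9); v=m[:2]-[.5443,-.0588]
print('roller ramp x,y',v@[np.cos(th),np.sin(th)],v@[-np.sin(th),np.cos(th)])
a,b=cv2.imread('pics/top0.png').astype(int),cv2.imread('pics/t6.png').astype(int)
for n,(x,y) in dict(tin=(316,271),wax=(344,256),peg=(352,192),tcone=(150,232),cream=(411,227),red=(168,263)).items(): print(n,abs(a-b)[y-12:y+12,x-12:x+12].mean().round(1))
workorder.job_done()
E
```

```text
keeper rad 2.365655311931836 0.08422994239044013
roller ramp x,y 0.0655222292519401 0.001005496722487101
tin 0.6
wax 1.1
peg 2.6
tcone 52.3
cream 0.5
red 63.7
the job is handed in; nothing more can be done
```

The roller is in its seat against the stop, the keeper is across the lane on its hard end, and the job was handed in at about 19 s. No verdict was reported.

- **Roller:** it was pushed up the ramp with both fingertips at a steady 4–5 N. It rolled over the crest and settled by itself. The last picture puts it at ramp x = 0.0655, y = 0.001, against 0.066 and 0 for the seat.
- **Keeper:** it was pushed round by its pin until the force rose to about 20 N at the hard end. I measured 2.366 rad, against 2.356 given.
- **Robot:** it ended well clear, at about z = 0.21 m.
- **Bystanders:** tin, beeswax, peg and cream cone look the same before and after. The picture comparison failed at the red cone and the white object I took for the upright thread cone. The arm stood over that side in the last picture, which probably explains it. I didn't look again, so those two are not confirmed. The tool crossed that area only at z of 0.2 m or more.

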